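Roll the drawing tube into its desk rest

ROBOT

A 6-joint arm with a two-finger parallel gripper is mounted at the origin on the work surface. World frame = base frame: x ahead of the robot, y to its left, z up, the work surface at z = 0. Lengths are in mm, angles in degrees, forces in N, time in s.
With the tool pointing down it reaches from about 350 to 850 mm from the base axis. Payload 8.1 kg.
Tool frame: the origin (TCP) lies midway between the tips of the shut fingers; the grasp point (between the pads) lies 19 mm behind it (r.grasp_offset is the distance from the TCP to the grasp point, in mm); z points along the fingers, x is the direction in which the jaws open and shut, and the axes are right-handed (so a half turn about z gives the same grasp; the last joint's range is limited). The gripper opens to 85 mm and grips with 20 to 120 N. Pads are 22 mm wide; open, the fingers measure 114 mm over their backs; the gripper's body (76 mm by 85 mm) begins 54 mm behind the grasp point. The pads swing forward as they close: fully open they stand 13 mm farther back than shut.
Start: joints at [-79.893, 7.471, 85.268, -0, 87.261, -4.893], TCP at [155.312, -579.554, 198.292] pointing down, gripper open.
Joint ranges: [-169.43, 169.43], [-51.17, 129.36], [1.28, 143.12], [-76.62, 256.62], [0, 156.53], [-152.29, 152.29]. Speed limits (degrees/s): [136.94, 136.94, 159.86, 180, 180, 180].

INTERFACE

Orientations are given as [roll, pitch, yaw] about the fixed x, y, z axes, in that order (R = Rz(yaw) Ry(pitch) Rx(roll)).
In Python, from bench import r, optics, hand_in gives the robot as it stands.
- The arm moves only by the shell command python3 -m pendant 'ROWS' [FORCE]. ROWS is JSON, a list of rows, each a list of 5 numbers: the opening, from 0 (shut) to 1 (fully open), then the shift along the tool's x, y, z in mm, then the turn about the tool's z in degrees. A call has 1 to 10 rows; each row shifts and turns the commanded pose from where the row before left it, along the tool's axes as they then stand; what a row does not reach is not made up. A row lasts 1/10 s, in which the tool goes at most 50 mm and 8.59 degrees, less where a joint would pass 70% of its speed; a pose out of reach is approached as far as the arm can. A call with a gripper value outside its range is refused whole. The fingers move at their own pace and stop on an object; FORCE is the grip in N (left out, the last holds). Time passes only in rows, so rows that do not move let the fingers close. It gives the time, the measured TCP pose, the force and the opening at its end, in the units of the state.
- r.sense(): the state, without advancing time (a new reading comes with each control period).
- optics.snapshot(name): name is "side" or "top" or "wrist"; returns (picture, depth): 480x640x3 uint8, blue, green, red; 480x640 float32, mm along the optical axis (not along the pixel's ray), 0 where there is no reading.
- optics.camera_params(name): a dict with "camera_matrix" (3x3 intrinsics, pixels), "eye" and "orientation" of the camera in the world. Camera axes: x right, y down, z forward; pixel columns grow to the right and rows downward; lengths in mm; the calibration is good to about 2 mm. A picture is of the moment at which its call begins: read the wrist's pose just before it. camera_params takes no time and is no camera call; for the wrist camera it gives the pose at the moment of the call.
- hand_in(): hands the job in, once; it reports no verdict.
Trained networks look in the newest picture that a camera, given by its name, has taken for a name from the list of things; names that differ only in an ending like _2 or _b are one class to them, and where a whole thing is asked for, a point or a joint stands for the part that bears it (a point fixed in the world has none). Each returns a list of dicts, best first, with "score" (0 to 1); they miss things now and then, are a little off and sometimes report something else, mostly with a low value. They report only what shows in the picture. A call takes as long as a camera call. They do not tell look-alikes from the thing itself.
- optics.search_frame(camera, query): "at" ([x, y, z] in mm, in world coordinates, good to about 4 mm: the middle of the surface that is visible of it).
The state is a dict: "time": time; "joint_pos": joint angles; "qd": joint speeds; "joint_efforts": joint torques, N m; "tool_pos": TCP position; "tcp_rot": TCP orientation; "ft_force": force on the tool from outside, world axes, zero at the start; "wrist_torque": the same for the moment, N m; "finger_gap": finger opening in mm.
Only numpy, scipy, OpenCV 4.12 (cv2) and the standard library are available. Lean on these libraries where they do the work, as an engineer would, in place of code of your own. Each camera call takes 0.05 s, during which the arm holds its last target. There are 200 camera calls.

TASK

With the hand flat on top of the lying drawing tube, roll it gently and slowly across the writing board, over the low brass lip and home into its wooden rest, and keep it pressed lightly against the stop there for a second before letting go. The tube is thin card that a hard press would crush, so keep the pressure light all the way; do not grip it, lift it, flick it or shove it from the side, and leave the plant, mug and book where they are.

Things in the scene. Friction and masses are not known exactly. Their poses are not given: they have to be found in the camera images.
- tube: Brown card tube, white end caps, thin green band, 50 mm across, 200 mm long, 0.17 to 0.35 kg, lying on the writing board. Origin at the middle of its axis, 25 mm above the board; y runs along it (x, z turn as it rolls). Firm, and soon stops rolling by itself. It is crushed at 20 N; a press of 4 to 10 N rolls it along and over the lip. Touch it only on top, fingertips never below its top.
- rest: Fixed wooden rest, 286 mm along its y. Origin on the board under the axis of a tube that is fully home; x is the rolling direction, over the lip to the stop (within 0.53 rad of straight ahead). End cheeks 12 mm high from y = 135 to 143 mm at both ends. The tube starts 75 to 115 mm before the origin, its middle within 15 mm of y = 0, parallel within 0.03 rad.
- lip: Fixed round brass bar along the front of the rest, 3 mm above the board, top of 5 mm radius, at x = -17 mm of the rest's frame, which is also its own. A tube meets it with its axis at x = -30 mm, rises 3 mm on the way over, and past x = -17 mm drops into the seat, where it has 4 mm of play.
- stop: Fixed upright wooden rail at the back of the rest with a green facing, 34 mm high, its face 25 mm beyond the origin along x, 16 mm thick. Its origin and axes are those of the rest. A tube that is home touches it with its axis at x = 0.
- plant: Small green plant in a white pot, 76 mm across, about 150 mm high, to one side of the rest. Leave it alone. Origin under its middle.
- mug: Blue mug, 80 mm across and 90 mm high, with a handle, to the other side of the rest. Leave it alone. Origin under its middle.
- book: Closed red book, 130 by 190 by 24 mm, lying flat behind the stop. Leave it alone. Origin under its middle.
- board: Fixed writing board, 580 by 920 mm, green leather top with a wooden edge, level, on which everything here stands. Its top is 6 to 20 mm above the desk. Origin at the middle of its top.
There are look-alikes about, which are no part of the job. What is shaped like the tube but purple is not meant.

How it is judged:
By the outcome, as a careful person would: the job done as asked, in the order asked, and still so for the second after the job is handed in, with the robot touching nothing.
It also fails if it takes over 72 s, if anything falls off the work surface, if the arm or the gripper's body presses on something with over 40 N, if the wrist force passes 120 N, or if a joint passes its speed limit or range.

## Working session

There is one attempt and no reset: what is moved stays moved. The work goes in short steps, Python scripts to look and compute and a shell command to move; the robot and the scene stay as the last step left them, time stands still between calls to the robot, and variables do not carry over. Pictures are saved under pics/ and viewed, about 8 in all and at most 12, crops included, and the job is handed in when it is done.

```bash
ls; mkdir -p pics; python3 - <<'E'
from bench import r, optics
import cv2, numpy as np
ims=[]
for n in ("top","side"):
    p,d=optics.snapshot(n); cv2.imwrite(f"pics/{n}0.png",p); np.save(f"pics/{n}d.npy",d)
    for q in ("tube","rest","lip","stop","plant","mug","book"):
        print(n,q,[(np.round(h["at"],0).tolist(),round(h["score"],2)) for h in optics.search_frame(n,q)])
    c=optics.camera_params(n); print(c)
print(r.sense())
E
```

```text
pics
top tube [([491.0, 73.0, 60.0], 0.87), ([166.0, -298.0, 43.0], 0.64)]
top rest [([624.0, 88.0, 42.0], 0.68)]
top lip [([584.0, 83.0, 16.0], 0.75)]
top stop []
top plant [([523.0, 331.0, 124.0], 0.71)]
top mug [([641.0, -178.0, 52.0], 0.85)]
top book [([758.0, 66.0, 36.0], 0.63)]
{'camera_matrix': array([[539.35093867,   0.        , 318.13624673],
       [  0.        , 539.35093867, 239.59931383],
       [  0.        ,   0.        ,   1.        ]]), 'eye': array([ 281.59678979,   -6.23191438, 1162.18936018]), 'orientation': array([-170.57590318,    0.96244434,  -90.13457662])}
side tube [([125.0, -226.0, 38.0], 0.85), ([478.0, 103.0, 55.0], 0.72)]
side rest [([623.0, 98.0, 29.0], 0.69)]
side lip [([580.0, 96.0, 12.0], 0.57)]
side stop []
side plant [([519.0, 348.0, 118.0], 0.71)]
side mug [([627.0, -156.0, 71.0], 0.56)]
side book [([751.0, 81.0, 37.0], 0.59)]
{'camera_matrix': array([[598.03505758,   0.        , 323.67501868],
       [  0.        , 598.03505758, 234.20010339],
       [  0.        ,   0.        ,   1.        ]]), 'eye': array([-27.03192674, 887.45033433, 840.19724943]), 'orientation': array([-126.67310577,   -1.21543631, -149.05852635])}
{'time': 0.8, 'joint_pos': array([-7.98924128e+01,  7.46989730e+00,  8.52674529e+01, -2.61440149e-04,
        8.72618648e+01, -4.89132350e+00]), 'qd': array([-0.0014937 , -0.03431333, -0.03855179, -0.03006119, -0.044684  ,
        0.01780773]), 'joint_efforts': array([-3.11856587e-03, -5.69256413e+01, -5.00833011e+01, -7.09799369e-04,
        8.30011522e-04,  7.04339797e-06]), 'tool_pos': array([ 155.31874754, -579.55379135,  198.30879192]), 'tcp_rot': array([ 1.79999673e+02, -7.59891085e-04, -7.50010769e+01]), 'ft_force': array([0.28365524, 0.67341403, 0.40055494]), 'wrist_torque': array([-0.00373864, -0.03541202,  0.07326887]), 'finger_gap': 85.11978709757486}
```

View pics/top0.png

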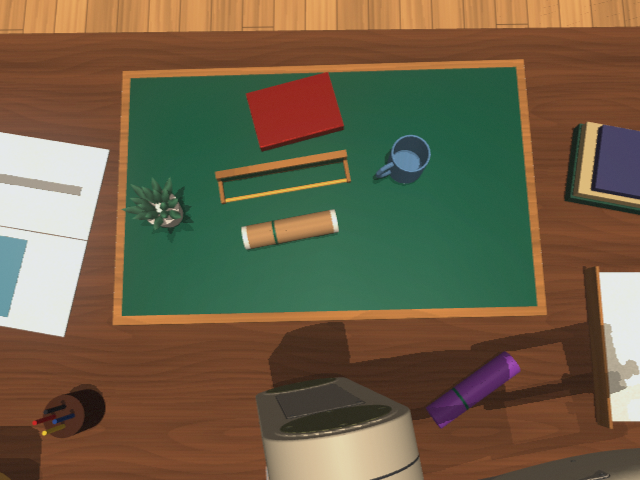

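The top view shows the tube around px (290,230), the brass lip from (226,199) to (349,180), the stop rail behind it from (217,175) to (346,154), and the purple look-alike at (472,390). Next I measure these.

```bash
cat > h.py <<'E'
import numpy as np, cv2
from scipy.spatial.transform import Rotation as R
def cloud(optics,n,d,c=None):
    c=c or optics.camera_params(n); K=c["camera_matrix"]
    v,u=np.mgrid[:480,:640]
    P=np.stack([(u-K[0,2])/K[0,0]*d,(v-K[1,2])/K[1,1]*d,d],-1)
    return P@R.from_euler("xyz",c["orientation"],degrees=True).as_matrix().T+c["eye"]
def line(P):
    m=P.mean(0); w=np.linalg.svd(P-m,full_matrices=False)[2][0]; w=w*np.sign(w[1])
    t=(P-m)@w; return m,w,t.min(),t.max()
E
python3 - <<'E'
from bench import optics
from h import *
for n in("top","side"):
    p=cv2.imread(f"pics/{n}0.png"); d=np.load(f"pics/{n}d.npy"); W=cloud(optics,n,d); ok=d>0
    X,Y,Z=W[...,0],W[...,1],W[...,2]
    hsv=cv2.cvtColor(p,cv2.COLOR_BGR2HSV)
    b=ok&(abs(X-420)<25)&(abs(Y+50)<100); zb=np.median(Z[b]); print(n,"board z",zb)
    near=ok&(X>430)&(X<545)&(Y>-60)&(Y<210)&(Z>zb+8); k=W[near]
    print("tube mask n",len(k),"zmax",np.percentile(k[:,2],[50,90,98]))
    top=k[k[:,2]>zb+42]; m,w,a,e=line(top); print("tube top mid",m,"dir ang",np.degrees(np.arctan2(-w[0],w[1])),a,e, "ends mid",m+w*(a+e)/2)
    for ang in [0]:
        yl=ok&(hsv[...,0]>15)&(hsv[...,0]<32)&(hsv[...,1]>140)&(hsv[...,2]>150)&(X>540)&(X<640)&(Y>-70)&(Y<240)&(Z<zb+10)
    m,w,a,e=line(W[yl]); print("lip",yl.sum(),m,np.degrees(np.arctan2(-w[0],w[1])),a,e,"mid",m+w*(a+e)/2)
    st=ok&(X>560)&(X<700)&(Y>-90)&(Y<240)&(Z>zb+29)&(Z<zb+40); m,w,a,e=line(W[st]); print("stop top",st.sum(),m,np.degrees(np.arctan2(-w[0],w[1])),a,e,"mid",m+w*(a+e)/2)
E
```

```text
top board z 11.76580348064158
tube mask n 2228 zmax [57.48796751 61.99880339 63.97365941]
tube top mid [491.01984393  71.69484726  59.11792639] dir ang 10.893290193994813 -100.52457106154418 99.09269047356952 ends mid [491.15514241  70.99180884  59.11927254]
lip 440 [583.38044457  84.15571897  13.72925774] 9.572948762769157 -142.72785798703384 134.37920303223208 mid [584.07464825  80.03952257  13.73354642]
stop top 1026 [632.80134792  91.77995275  45.1100342 ] 9.546624585617959 -143.1652173230947 142.68564586329714 mid [632.84111642  91.54348783  45.10997146]
side board z 11.803782878618676
tube mask n 1875 zmax [55.87378349 61.50654357 63.28370152]
tube top mid [487.61290745  84.90365306  59.13743865] dir ang 10.569932687210825 -110.91770951481801 93.69870634386784 ends mid [489.19219524  76.44024232  59.14424208]
lip 217 [581.4593738   94.94155423  14.32914271] 9.626631519779885 -144.13036037723896 119.83769816199754 mid [583.49056856  82.96626318  14.32577611]
stop top 715 [630.77333185 103.01850699  45.24456258] 9.349626341933167 -150.15890388165957 136.49632933136334 mid [631.88312973  96.27798862  45.22885857]
```

```bash
python3 -m pendant '[[0,0,0,0,-8.45],[0,0,0,0,-8.45],[0,0,0,0,-8.45],[0,0,0,0,-8.45],[0,0,0,0,-8.45],[0,0,0,0,-8.45],[0,0,0,0,-8.45],[0,0,0,0,-8.45],[0,0,0,0,-8.45],[0,0,0,0,-8.45]]' 20
python3 -m pendant '[[0,21.5,-29.5,0,0],[0,21.5,-29.5,0,0],[0,21.5,-29.5,0,0],[0,21.5,-29.5,0,0],[0,21.5,-29.5,0,0],[0,21.5,-29.5,0,0],[0,21.5,-29.5,0,0],[0,21.5,-29.5,0,0],[0,21.5,-29.5,0,0],[0,21.5,-29.5,0,0]]'
python3 -m pendant '[[0,20,-29.5,5,0],[0,20,-29.5,5,0],[0,20,-29.5,5,0],[0,20,-29.5,5,0],[0,20,-29.5,5,0],[0,20,-29.5,5,0],[0,20,-29.5,5,0],[0,20,-29.5,5,0],[0,20,-29.5,5,0],[0,0,0,0,0]]'
python3 - <<'E'
from bench import r,optics
from h import *
for n in("wrist","side"):
    c=optics.camera_params(n); p,d=optics.snapshot(n); cv2.imwrite(f"pics/{n}1.png",p); np.save(f"pics/{n}1d.npy",d)
    print(c)
a=np.hstack([cv2.imread("pics/wrist1.png")[::1,::1],cv2.imread("pics/side1.png")]); cv2.imwrite("pics/b1.png",cv2.resize(a,(800,300),interpolation=cv2.INTER_AREA))
cv2.imwrite("pics/w1.png",p)
print(r.sense())
E
```

```text
time: 1.8
tool_pos: [155.3, -579.6, 198.3]
tcp_rot: [-180.0, 0.0, 9.8]
ft_force: [0.2, 0.4, -0.2]
finger_gap: -0.0
time: 2.8
tool_pos: [319.1, -251.9, 198.5]
tcp_rot: [180.0, -0.0, 9.5]
ft_force: [1.6, -0.0, 0.1]
finger_gap: 0.3
time: 3.8
tool_pos: [452.9, 41.8, 152.7]
tcp_rot: [-179.9, 0.0, 9.7]
ft_force: [-0.1, 0.4, 0.1]
finger_gap: 0.1
{'camera_matrix': array([[422.08258528,   0.        , 312.06909714],
       [  0.        , 422.08258528, 236.75481747],
       [  0.        ,   0.        ,   1.        ]]), 'eye': array([438.98459835, 116.71749293, 327.97526087]), 'orientation': array([1.62715064e+02, 3.53614853e-02, 9.69216733e+00])}
{'camera_matrix': array([[598.03505758,   0.        , 323.67501868],
       [  0.        , 598.03505758, 234.20010339],
       [  0.        ,   0.        ,   1.        ]]), 'eye': array([-27.03192674, 887.45033433, 840.19724943]), 'orientation': array([-126.67310577,   -1.21543631, -149.05852635])}
{'time': 3.9, 'joint_pos': array([-1.53242212e+00, -1.43299980e+01,  1.10930822e+02, -1.86340503e-02,
        8.34420813e+01, -1.11555586e+01]), 'qd': array([-2.05176991, -1.14034536,  0.49098894, -0.24650043,  0.20285162,
       -0.32185981]), 'joint_efforts': array([  1.27258033, -35.82116961, -49.58046556,   0.21843089,
        -0.12420885,   0.20219889]), 'tool_pos': array([452.20258391,  38.99233412, 153.11027232]), 'tcp_rot': array([1.79990140e+02, 4.56762100e-02, 9.62526767e+00]), 'ft_force': array([ 1.10032194,  0.11266222, -0.00947104]), 'wrist_torque': array([-0.00197004,  0.05588811, -0.03488477]), 'finger_gap': -0.11955552834546872}
```

View pics/b1.png

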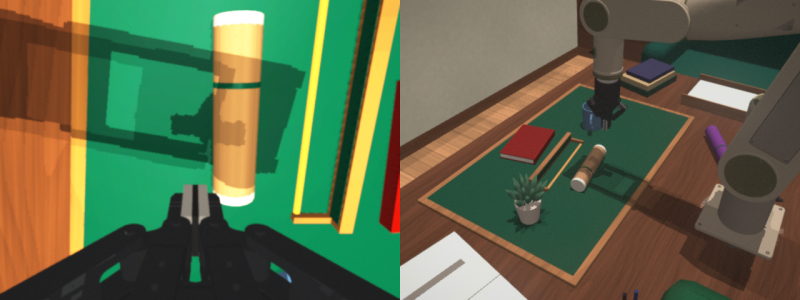

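```bash
python3 - <<'E'
from bench import r,optics
from h import *
c={'camera_matrix':np.array([[422.08258528,0,312.06909714],[0,422.08258528,236.75481747],[0,0,1.]]),'eye':np.array([438.98459835,116.71749293,327.97526087]),'orientation':np.array([162.715064,.0353614853,9.69216733])}
p=cv2.imread("pics/wrist1.png"); d=np.load("pics/wrist1d.npy"); W=cloud(optics,"wrist",d,c); ok=d>0
X,Y,Z=W[...,0],W[...,1],W[...,2]; hsv=cv2.cvtColor(p,cv2.COLOR_BGR2HSV)
zb=np.median(Z[ok&(X>530)&(X<550)&(abs(Y-100)<60)]);print("zb",zb)
k=ok&(X>440)&(X<545)&(Y>-60)&(Y<210)&(Z>zb+40)&(Z<zb+60); m,w,a,e=line(W[k]); print("tube",np.percentile(W[k][:,2],98),m+w*(a+e)/2,np.degrees(np.arctan2(-w[0],w[1])),a,e)
k=ok&(hsv[...,0]>15)&(hsv[...,0]<35)&(hsv[...,1]>140)&(hsv[...,2]>150)&(X>560)&(X<600)&(Y>-70)&(Y<260)&(Z<zb+8); m,w,a,e=line(W[k]); print("lip",k.sum(),m,np.degrees(np.arctan2(-w[0],w[1])),a,e)
k=ok&(X>600)&(X<660)&(Y>-70)&(Y<240)&(Z>zb+30)&(Z<zb+38); m,w,a,e=line(W[k]); print("stop",k.sum(),m,np.degrees(np.arctan2(-w[0],w[1])),a,e)
f=ok&(d<230)&(d>100); v,u=np.where(f)
t=np.array([452.8,41.,152.9]); L=(W-t)@R.from_euler("z",9.65,degrees=True).as_matrix()
for z0 in (0,5,10,20):
    q=L[f&(abs(L[...,2]-z0)<2.5)&(abs(L[...,0])<60)&(abs(L[...,1])<60)]
    if len(q): print(z0,len(q),q.min(0).round(1),q.max(0).round(1))
cv2.imwrite("pics/crop.png",cv2.resize(p[260:480,200:440],None,fx=2.5,fy=2.5))
E
```

```text
zb 11.85680638314301
tube 62.347168551592176 [490.92065946  73.17043154  58.73686895] 10.797411541845502 -111.44295784950504 88.84615010316621
lip 3977 [579.34953962 105.63969209  13.69827965] 9.361567443961745 -145.4525175512963 101.45293731706754
stop 10022 [631.34628537  98.28627011  45.40552213] 9.508706518178755 -148.23805056119517 111.10344117295993
```

View pics/crop.png

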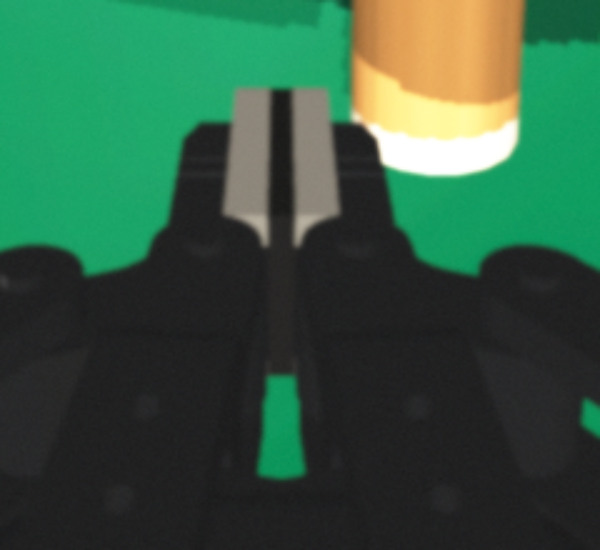

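The wrist view shows the shut fingertips as a flat patch of about 17 × 22 mm. I'll turn the hand so the 22 mm side runs along the rolling direction, then roll the tube in several short strokes.

```bash
python3 -m pendant '[[0,0,0,0,-8.5],[0,0,0,0,-8.5],[0,0,0,0,-8.5],[0,0,0,0,-8.5],[0,0,0,0,-8.5],[0,0,0,0,-8.5],[0,0,0,0,-8.5],[0,0,0,0,-8.5],[0,0,0,0,-8.5],[0,0,0,0,-8.5]]'
python3 -m pendant '[[0,0,0,0,-4.85],[0,13,17.5,18,0],[0,13,17.5,18,0],[0,0,0,18,0],[0,0,0,19,0],[0,0,0,5,0],[0,0,0,0,0],[0,0,0,0,0]]'
cat > st.py <<'E'
from bench import r
import numpy as np
s=r.sense(); p=s["tool_pos"]; c,n=np.cos(np.radians(9.5)),np.sin(np.radians(9.5))
f=s["ft_force"]
print("t %.2f hand x_rest %.1f y_rest %.1f z %.2f yaw %.2f | F fwd %.2f lat %.2f up %.2f"%(s["time"],p[0]*c+p[1]*n-606,-p[0]*n+p[1]*c+13.2,p[2],s["tcp_rot"][2],f[0]*c+f[1]*n,-f[0]*n+f[1]*c,f[2]))
E
python3 st.py; python3 st.py
```

```text
time: 4.9
tool_pos: [452.3, 37.1, 153.7]
tcp_rot: [180.0, 0.0, 94.8]
ft_force: [-0.3, -0.5, -0.2]
finger_gap: -0.1
time: 5.7
tool_pos: [483.3, 69.2, 76.5]
tcp_rot: [179.9, 0.0, 99.3]
ft_force: [0.8, -0.2, 0.5]
finger_gap: -0.1
t 5.70 hand x_rest -117.9 y_rest 1.7 z 76.45 yaw 99.30 | F fwd 0.72 lat -0.33 up 0.53
t 5.70 hand x_rest -117.9 y_rest 1.7 z 76.45 yaw 99.30 | F fwd 0.72 lat -0.33 up 0.53
```

```bash
python3 -m pendant '[[0,0,-1,4,0],[0,0,0,4,0],[0,0,0,3,0],[0,0,0,1,0],[0,0,0,0,0],[0,0,0,0,0]]'; python3 st.py; for i in 1 2; do python3 -m pendant '[[0,0,0,0.5,0],[0,0,0,0,0]]'>/dev/null; python3 st.py; done
```

```text
time: 6.3
tool_pos: [481.7, 69.7, 63.3]
tcp_rot: [-180.0, -0.0, 99.4]
ft_force: [-0.0, -0.5, -0.3]
finger_gap: -0.1
t 6.30 hand x_rest -119.4 y_rest 2.4 z 63.30 yaw 99.36 | F fwd -0.10 lat -0.53 up -0.34
t 6.50 hand x_rest -119.3 y_rest 2.4 z 62.84 yaw 99.35 | F fwd 0.52 lat 0.66 up 0.87
t 6.70 hand x_rest -119.4 y_rest 2.4 z 62.24 yaw 99.35 | F fwd 0.10 lat 0.35 up -0.90
```

```bash
for i in 1 2; do python3 -m pendant '[[0,0,0,0.4,0],[0,0,0,0,0]]'>/dev/null; python3 st.py; done
```

```text
t 6.90 hand x_rest -119.4 y_rest 2.4 z 61.84 yaw 99.35 | F fwd -0.46 lat -0.83 up 0.45
t 7.10 hand x_rest -119.4 y_rest 2.4 z 61.44 yaw 99.35 | F fwd 0.36 lat 0.04 up -0.11
```

```bash
for i in 1 2 3; do python3 -m pendant '[[0,0,0,0.3,0],[0,0,0,0,0]]'>/dev/null; python3 st.py; done
```

```text
t 7.30 hand x_rest -119.4 y_rest 2.4 z 61.16 yaw 99.35 | F fwd -0.94 lat -0.07 up -0.84
t 7.50 hand x_rest -119.4 y_rest 2.3 z 60.87 yaw 99.35 | F fwd 0.29 lat -0.44 up 0.42
t 7.70 hand x_rest -119.4 y_rest 2.4 z 60.56 yaw 99.35 | F fwd 0.75 lat 0.03 up -0.12
```

```bash
cat > look.py <<'E'
import sys
from bench import r,optics
from h import *
c=optics.camera_params("wrist"); p,d=optics.snapshot("wrist"); cv2.imwrite(f"pics/{sys.argv[1]}.png",p); W=cloud(optics,"wrist",d,c); ok=d>0
Q=W@R.from_euler("z",9.5,degrees=True).as_matrix()-np.array([606,-13.2,0])
x,y,z=Q[...,0],Q[...,1],Q[...,2]
# tube: points above cap heights, away from the hand
for lo,hi in((30,95),(-95,-30)):
    k=ok&(abs(x+60)<75)&(y>lo)&(y<hi)&(z>45)&(z<66)
    q=Q[k]
    if len(q)<50: print("none"); continue
    # fit circle of R 25 in x,z
    from scipy.optimize import least_squares
    s=least_squares(lambda a:np.hypot(q[:,0]-a[0],q[:,2]-a[1])-25,[q[:,0].mean(),36],loss="soft_l1").x
    print("tube axis at y~%.0f: x %.1f z %.1f n %d"%(q[:,1].mean(),*s,len(q)))
E
python3 look.py w2; python3 st.py
```

```text
tube axis at y~62: x -110.2 z 36.5 n 12428
tube axis at y~-62: x -107.7 z 36.5 n 12187
t 7.75 hand x_rest -119.4 y_rest 2.4 z 60.56 yaw 99.35 | F fwd -0.05 lat -0.25 up 0.35
```

View pics/w2.png

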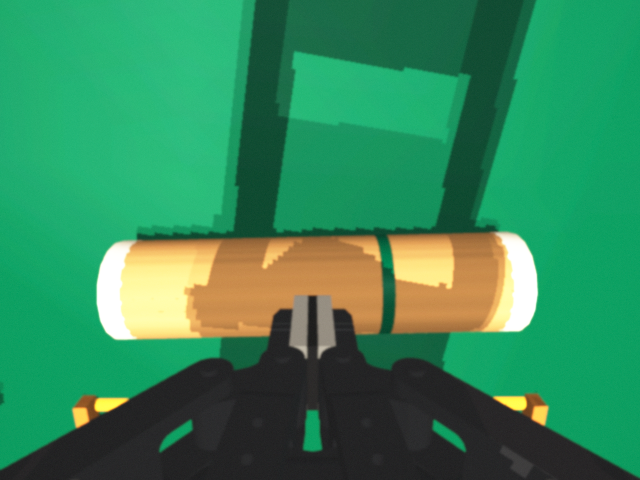

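```bash
for i in 1 2 3; do python3 -m pendant '[[0,0,0,0.3,0],[0,0,0,0,0]]'>/dev/null; python3 st.py; done
```

```text
t 7.95 hand x_rest -119.4 y_rest 2.4 z 60.26 yaw 99.35 | F fwd 0.52 lat 0.13 up -0.52
t 8.15 hand x_rest -119.4 y_rest 2.4 z 59.96 yaw 99.35 | F fwd -0.60 lat -0.53 up 0.09
t 8.35 hand x_rest -119.4 y_rest 2.4 z 59.65 yaw 99.35 | F fwd -0.20 lat 0.40 up -0.15
```

```bash
python3 -m pendant '[[0,0,0,-1,0],[0,0,3,0,0],[0,0,3,0,0],[0,0,0,1,0],[0,0,0,0,0]]'>/dev/null; python3 st.py; for i in 1 2 3; do python3 -m pendant '[[0,0,0,0.3,0],[0,0,0,0,0]]'>/dev/null; python3 st.py; done
```

```text
t 8.85 hand x_rest -113.5 y_rest 2.4 z 59.46 yaw 99.36 | F fwd 0.66 lat -0.52 up 0.48
t 9.05 hand x_rest -113.5 y_rest 2.4 z 59.27 yaw 99.35 | F fwd -0.29 lat 0.11 up 0.10
t 9.25 hand x_rest -113.5 y_rest 2.4 z 59.06 yaw 99.35 | F fwd -0.15 lat 0.26 up 0.14
t 9.45 hand x_rest -113.5 y_rest 2.4 z 58.75 yaw 99.35 | F fwd 0.12 lat -0.25 up -0.72
```

```bash
python3 look.py w3; python3 - <<'E'
from bench import optics
from h import *
p,d=optics.snapshot("side"); K=optics.camera_params("side"); 
rm=R.from_euler("xyz",K["orientation"],degrees=True).as_matrix()
q=(np.array([482.,71,60])-K["eye"])@rm; q=K["camera_matrix"]@q; u,v=(q[:2]/q[2]).astype(int); print(u,v)
cv2.imwrite("pics/s3.png",cv2.resize(p[v-60:v+60,u-70:u+70],None,fx=5,fy=5,interpolation=cv2.INTER_CUBIC))
E
```

```text
tube axis at y~63: x -110.2 z 36.5 n 12939
tube axis at y~-62: x -107.6 z 36.5 n 12678
307 258
```

View pics/s3.png

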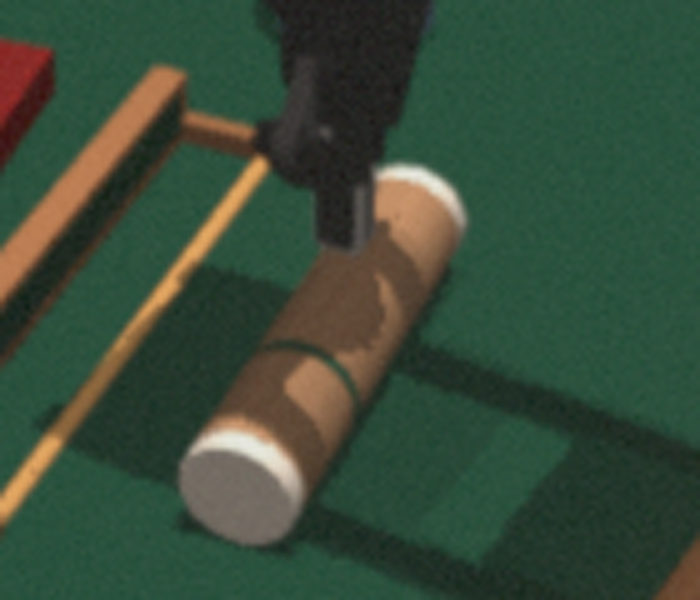

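```bash
for i in 1 2 3 4; do python3 -m pendant '[[0,0,0,0.4,0],[0,0,0,0,0]]'>/dev/null; python3 st.py; done
```

```text
t 9.75 hand x_rest -113.4 y_rest 2.4 z 58.33 yaw 99.35 | F fwd 0.09 lat 0.10 up 0.57
t 9.95 hand x_rest -113.5 y_rest 2.4 z 57.93 yaw 99.35 | F fwd 0.02 lat 0.22 up -0.14
t 10.15 hand x_rest -113.5 y_rest 2.4 z 57.53 yaw 99.35 | F fwd -0.08 lat 0.90 up -0.31
t 10.35 hand x_rest -113.4 y_rest 2.4 z 57.13 yaw 99.35 | F fwd -0.04 lat 0.54 up 0.31
```

```bash
python3 - <<'E'
from bench import optics,r
from h import *
K=optics.camera_params("side"); rm=R.from_euler("xyz",K["orientation"],degrees=True).as_matrix()
R9=R.from_euler("z",9.5,degrees=True).as_matrix()
for z in (57,62,67,72,80,90):
  o=[]
  for x,y in((-113.5,2.4),(-124.5,11),(-102.5,11),(-124.5,-6),(-102.5,-6)):
    w=R9@np.array([x+606,y-13.2,z]); q=K["camera_matrix"]@((w-K["eye"])@rm); o.append((q[:2]/q[2]-[237,198])*5)
  print(z,np.round(o).astype(int).tolist())
p,d=optics.snapshot("side"); cv2.imwrite("pics/s4.png",cv2.resize(p[198:318,237:377],None,fx=5,fy=5,interpolation=cv2.INTER_CUBIC))
W=cloud(optics,"side",d)@R9-np.array([606,-13.2,0])
s=W[198:318,237:377].reshape(-1,3); k=(abs(s[:,0]+113.5)<22)&(abs(s[:,1]-2.4)<25)&(s[:,2]>64)&(s[:,2]<130); s=s[k]
for a in range(64,130,6):
  q=s[(s[:,2]>=a)&(s[:,2]<a+6)]
  if len(q): print(a,len(q),q.min(0).round(),q.max(0).round())
print(r.sense()["finger_gap"])
E
```

```text
57 [[342, 304], [358, 323], [309, 310], [374, 299], [325, 286]]
62 [[342, 295], [359, 314], [309, 301], [374, 290], [325, 277]]
67 [[342, 286], [359, 304], [309, 291], [374, 280], [325, 268]]
72 [[342, 276], [359, 295], [309, 282], [374, 271], [325, 258]]
80 [[342, 261], [359, 279], [309, 266], [375, 256], [325, 243]]
90 [[342, 242], [359, 260], [309, 247], [375, 236], [325, 224]]
64 2 [-107.   -6.   64.] [-105.   17.   65.]
88 9 [-125.    5.   89.] [-104.   13.   94.]
94 18 [-125.   -0.   94.] [-109.   18.  100.]
100 30 [-126.    0.  101.] [-107.   21.  106.]
106 25 [-127.    1.  106.] [-107.   21.  112.]
112 33 [-127.   -1.  112.] [-108.   22.  118.]
118 22 [-126.    1.  118.] [-108.   22.  124.]
124 7 [-126.   -0.  125.] [-121.   19.  128.]
-0.19983398764352653
```

View pics/s4.png

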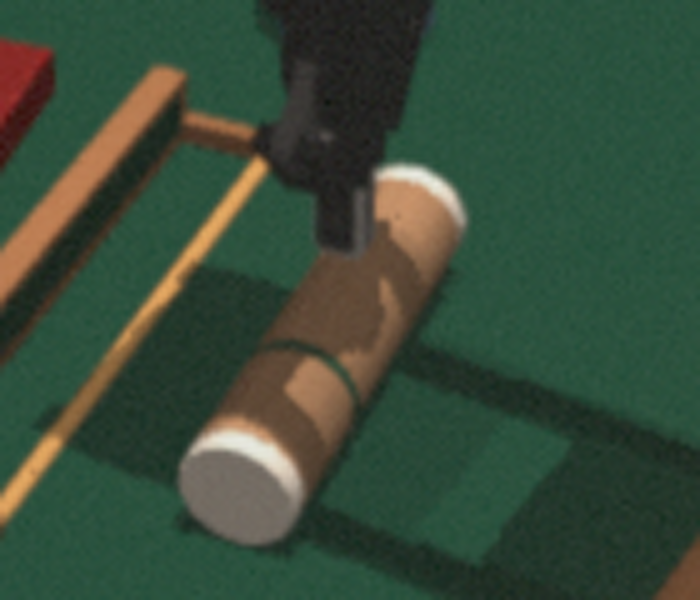

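The side view puts the tips about 30 mm above the reported TCP, with the lower edge at crop px (345,252), so z ≈ 88. The wrist view gives the same offset, and it explains why nothing has touched yet. I'll keep going down in watched steps.

```bash
python3 -m pendant '[[0,0,-5,2,0],[0,0,0,2,0],[0,0,0,2,0],[0,0,0,2,0],[0,0,0,2,0],[0,0,0,2,0],[0,0,0,2,0],[0,0,0,0,0],[0,0,0,0,0]]'>/dev/null; python3 st.py; for i in 1 2 3 4; do python3 -m pendant '[[0,0,0,0.5,0],[0,0,0,0.5,0],[0,0,0,0,0]]'>/dev/null; python3 st.py; done
```

```text
t 11.30 hand x_rest -118.5 y_rest 2.4 z 43.13 yaw 99.35 | F fwd 0.86 lat 0.22 up 0.29
t 11.60 hand x_rest -118.4 y_rest 2.4 z 42.18 yaw 99.35 | F fwd 0.14 lat -0.66 up -0.83
t 11.90 hand x_rest -118.5 y_rest 2.4 z 41.11 yaw 99.35 | F fwd -0.39 lat 0.33 up 0.49
t 12.20 hand x_rest -118.5 y_rest 2.4 z 40.09 yaw 99.35 | F fwd -0.67 lat 0.17 up -0.04
t 12.50 hand x_rest -118.5 y_rest 2.4 z 39.09 yaw 99.35 | F fwd 0.09 lat 0.78 up -0.62
```

```bash
python3 -m pendant '[[0,0,0,0.5,0],[0,0,0,0.5,0],[0,0,0,0.5,0],[0,0,0,0.5,0],[0,0,0,0,0]]'>/dev/null; python3 st.py
python3 -m pendant '[[0,0,0,0.5,0],[0,0,0,0.5,0],[0,0,0,0,0]]'>/dev/null; python3 st.py
python3 -m pendant '[[0,0,0,0.5,0],[0,0,0,0.5,0],[0,0,0,0,0]]'>/dev/null; python3 st.py
python3 - <<'E'
from bench import optics
from h import *
R9=R.from_euler("z",9.5,degrees=True).as_matrix()
p,d=optics.snapshot("side"); cv2.imwrite("pics/s5.png",cv2.resize(p[198:318,237:377],None,fx=5,fy=5,interpolation=cv2.INTER_CUBIC))
s=(cloud(optics,"side",d)@R9-np.array([606,-13.2,0])).reshape(-1,3)
k=(abs(s[:,0]+118)<14)&(abs(s[:,1]-8)<16)&(s[:,2]>50)&(s[:,2]<100); s=s[k]
for a in range(50,100,3):
  q=s[(s[:,2]>=a)&(s[:,2]<a+3)]
  if len(q): print(a,len(q),q.min(0).round(),q.max(0).round())
E
```

```text
t 13.00 hand x_rest -118.5 y_rest 2.4 z 37.09 yaw 99.35 | F fwd -0.06 lat -0.34 up 1.61
t 13.30 hand x_rest -118.5 y_rest 2.4 z 36.11 yaw 99.35 | F fwd 0.58 lat -0.00 up 0.65
t 13.60 hand x_rest -118.5 y_rest 2.4 z 35.08 yaw 99.35 | F fwd 0.20 lat 0.06 up 0.74
50 19 [-130.   -7.   50.] [-125.   22.   53.]
53 23 [-127.   -8.   53.] [-121.   23.   56.]
56 24 [-127.   -3.   56.] [-111.   22.   59.]
59 36 [-125.    4.   59.] [-104.   24.   62.]
62 13 [-115.    6.   62.] [-104.   23.   65.]
65 2 [-111.    8.   65.] [-106.   13.   65.]
68 6 [-128.   -3.   68.] [-110.   12.   71.]
71 6 [-130.    1.   71.] [-122.   15.   74.]
74 9 [-130.   -1.   74.] [-117.   17.   77.]
77 16 [-130.    2.   77.] [-113.   19.   80.]
80 13 [-130.    2.   80.] [-112.   21.   83.]
83 12 [-130.    5.   83.] [-112.   21.   86.]
86 15 [-131.    2.   86.] [-112.   20.   89.]
89 13 [-131.    1.   89.] [-114.   19.   92.]
92 16 [-130.    3.   92.] [-112.   20.   95.]
95 14 [-131.    1.   95.] [-113.   18.   98.]
98 5 [-126.   12.   99.] [-115.   19.  100.]
```

View pics/s5.png

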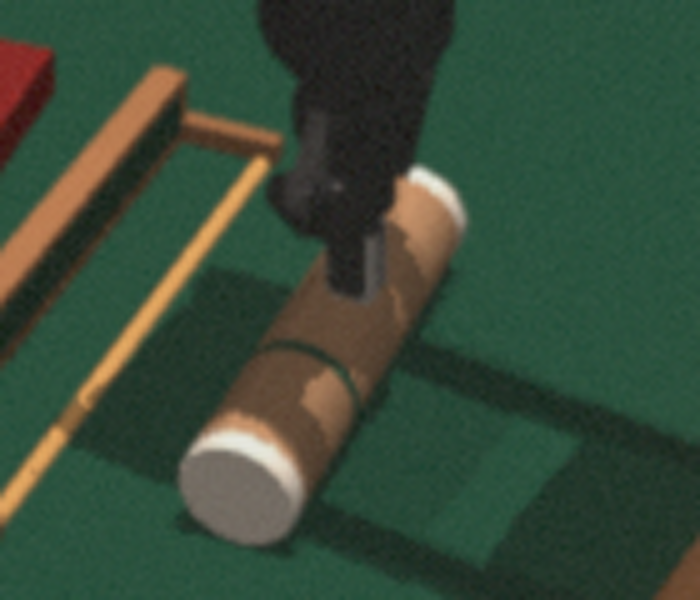

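The tip's lower edge is now around z ≈ 66, so contact should come about 5 mm lower.

```bash
python3 -m pendant '[[0,0,3,0.5,0],[0,0,0,0.5,0],[0,0,0,0.5,0],[0,0,0,0.5,0],[0,0,0,0,0]]'>/dev/null; python3 st.py
python3 -m pendant '[[0,0,0,0.5,0],[0,0,0,0.5,0],[0,0,0,0,0]]'>/dev/null; python3 st.py
python3 -m pendant '[[0,0,0,0.5,0],[0,0,0,0,0]]'>/dev/null; python3 st.py
python3 -m pendant '[[0,0,0,0.4,0],[0,0,0,0,0]]'>/dev/null; python3 st.py
```

```text
t 14.15 hand x_rest -115.6 y_rest 2.4 z 33.03 yaw 99.35 | F fwd 0.06 lat 0.76 up -0.79
t 14.45 hand x_rest -115.5 y_rest 2.4 z 32.10 yaw 99.35 | F fwd 0.23 lat -0.41 up -0.05
t 14.65 hand x_rest -115.4 y_rest 2.4 z 31.66 yaw 99.35 | F fwd 0.31 lat -0.19 up 0.22
t 14.85 hand x_rest -115.4 y_rest 2.4 z 31.24 yaw 99.35 | F fwd -0.62 lat -0.22 up 1.29
```

```bash
python3 -m pendant '[[0,0,0,0.3,0],[0,0,0,0,0]]'>/dev/null; python3 st.py
python3 -m pendant '[[0,0,0,0.3,0],[0,0,0,0,0]]'>/dev/null; python3 st.py
python3 -m pendant '[[0,0,0,0.3,0],[0,0,0,0,0]]'>/dev/null; python3 st.py
```

```text
t 15.05 hand x_rest -115.4 y_rest 2.4 z 30.96 yaw 99.35 | F fwd -0.69 lat 0.26 up -0.98
t 15.25 hand x_rest -115.4 y_rest 2.4 z 30.65 yaw 99.35 | F fwd -0.10 lat -0.37 up 1.16
t 15.45 hand x_rest -115.4 y_rest 2.4 z 30.35 yaw 99.35 | F fwd -0.47 lat -0.08 up 0.57
```

```bash
python3 -m pendant '[[0,0,0,0.3,0],[0,0,0,0,0]]'>/dev/null; python3 st.py
python3 -m pendant '[[0,0,0,0.3,0],[0,0,0,0,0]]'>/dev/null; python3 st.py
python3 -m pendant '[[0,0,0,0.3,0],[0,0,0,0,0]]'>/dev/null; python3 st.py
python3 -m pendant '[[0,0,0,0.3,0],[0,0,0,0,0]]'>/dev/null; python3 st.py
```

```text
t 15.65 hand x_rest -115.4 y_rest 2.4 z 30.04 yaw 99.35 | F fwd 0.10 lat 0.16 up -0.17
t 15.85 hand x_rest -115.4 y_rest 2.4 z 29.74 yaw 99.35 | F fwd 0.21 lat -0.26 up 0.24
t 16.05 hand x_rest -115.4 y_rest 2.4 z 29.47 yaw 99.35 | F fwd -0.74 lat -0.38 up -0.25
t 16.25 hand x_rest -115.4 y_rest 2.3 z 29.21 yaw 99.35 | F fwd 0.23 lat 0.00 up 0.36
```

```bash
python3 -m pendant '[[0,0,0,0.3,0],[0,0,0,0,0]]'>/dev/null; python3 st.py
python3 -m pendant '[[0,0,0,0.3,0],[0,0,0,0,0]]'>/dev/null; python3 st.py
python3 -m pendant '[[0,0,0,0.3,0],[0,0,0,0,0]]'>/dev/null; python3 st.py
python3 -m pendant '[[0,0,0,0.3,0],[0,0,0,0,0]]'>/dev/null; python3 st.py
```

```text
t 16.45 hand x_rest -115.1 y_rest 2.4 z 29.13 yaw 99.35 | F fwd -0.39 lat 0.28 up 1.50
t 16.65 hand x_rest -114.9 y_rest 2.3 z 29.07 yaw 99.35 | F fwd 0.23 lat 1.51 up 4.35
t 16.85 hand x_rest -114.6 y_rest 2.3 z 29.04 yaw 99.35 | F fwd 0.32 lat -0.33 up 6.13
t 17.05 hand x_rest -114.3 y_rest 2.3 z 29.01 yaw 99.35 | F fwd 0.50 lat 0.04 up 7.53
```

Contact is at TCP z ≈ 29.1, with a stiffness of about 6 N/mm. I'll start the first stroke at about 7 N.

```bash
python3 -m pendant '[[0,0,2,0,0],[0,0,3,0,0],[0,0,3,0,0],[0,0,3,0,0]]'>/dev/null; python3 st.py
python3 -m pendant '[[0,0,3,0,0],[0,0,3,0,0],[0,0,3,0,0],[0,0,3,0,0],[0,0,2,0,0],[0,0,1,0,0],[0,0,0,0,0]]'>/dev/null; python3 st.py; python3 look.py w6
```

```text
t 17.45 hand x_rest -103.3 y_rest 2.6 z 29.02 yaw 99.35 | F fwd 0.05 lat 1.65 up 8.54
t 18.15 hand x_rest -88.2 y_rest 2.9 z 29.06 yaw 99.36 | F fwd 0.38 lat 3.69 up 8.68
tube axis at y~62: x -96.6 z 36.5 n 18349
tube axis at y~-62: x -94.0 z 36.5 n 17940
```

```bash
python3 -m pendant '[[0,0.5,0,-0.5,0],[0,0,0,-2,0],[0,0,0,-3,0],[0,0,-8,0,0],[0,0,-7,0,0],[0,0,0,2,0],[0,0,0,1.6,0],[0,0,0,0.6,0],[0,0,0,0.6,0],[0,0,0,0,0]]'>/dev/null; python3 st.py
python3 -m pendant '[[0,0,0,0.3,0],[0,0,0,0.2,0],[0,0,0,0,0]]'>/dev/null; python3 st.py
```

```text
t 19.20 hand x_rest -103.9 y_rest 2.9 z 28.99 yaw 99.35 | F fwd 0.78 lat -0.10 up 2.06
t 19.50 hand x_rest -103.6 y_rest 2.8 z 28.89 yaw 99.35 | F fwd 0.41 lat 1.11 up 5.44
```

```bash
python3 -m pendant '[[0,0,2,0.1,0],[0,0.06,3,0,0],[0,0.06,3,0,0],[0,0.06,3,0,0],[0,0.06,3,0,0]]'>/dev/null; python3 st.py
python3 -m pendant '[[0,0.06,3,0,0],[0,0.06,3,0,0],[0,0.06,3,0,0],[0,0.06,3,0,0],[0,0.06,3,0,0],[0,0,3,0,0],[0,0,1,0,0],[0,0,0,0,0]]'>/dev/null; python3 st.py; python3 look.py w7
```

```text
t 20.00 hand x_rest -89.3 y_rest 3.1 z 29.05 yaw 99.35 | F fwd 0.15 lat 1.96 up 6.55
t 20.80 hand x_rest -70.2 y_rest 3.5 z 29.05 yaw 99.35 | F fwd -0.13 lat 2.38 up 6.99
tube axis at y~63: x -79.9 z 36.5 n 18524
tube axis at y~-62: x -77.3 z 36.5 n 17977
```

```bash
python3 -m pendant '[[0,0.2,0,-0.5,0],[0,0,0,-2,0],[0,0,0,-2.5,0],[0,0,-9,0,0],[0,0,-8,0,0],[0,0,0,2,0],[0,0,0,1.4,0],[0,0,0,0.6,0],[0,0,0,0.6,0],[0,0,0,0.3,0]]'>/dev/null; python3 st.py
python3 -m pendant '[[0,0,0,0,0],[0,0,0,0.1,0],[0,0,0,0,0]]'>/dev/null; python3 st.py
```

```text
t 21.85 hand x_rest -87.6 y_rest 3.5 z 28.82 yaw 99.35 | F fwd -0.69 lat 0.40 up 6.37
t 22.15 hand x_rest -87.6 y_rest 3.5 z 28.82 yaw 99.35 | F fwd -1.21 lat 0.69 up 5.16
```

```bash
python3 -m pendant '[[0,0,2,0.1,0],[0,0.06,3,0,0],[0,0.06,3,0,0],[0,0.06,3,0,0],[0,0.06,3,0,0]]'>/dev/null; python3 st.py
python3 -m pendant '[[0,0.06,3,0,0],[0,0.06,3,0,0],[0,0.06,3,0,0],[0,0.06,3,0,0],[0,0.06,3,0,0],[0,0.06,3,0,0],[0,0,2,0,0],[0,0,0,0,0]]'>/dev/null; python3 st.py; python3 look.py w8
python3 -m pendant '[[0,0.3,0,-0.5,0],[0,0,0,-2,0],[0,0,0,-2.5,0],[0,0,-9,0,0],[0,0,-9,0,0],[0,0,0,2,0],[0,0,0,1.4,0],[0,0,0,0.6,0],[0,0,0,0.6,0],[0,0,0,0.3,0]]'>/dev/null; python3 st.py
python3 -m pendant '[[0,0,0,0,0]]'>/dev/null; python3 st.py
```

```text
t 22.65 hand x_rest -73.1 y_rest 3.8 z 29.04 yaw 99.35 | F fwd -0.61 lat 1.69 up 6.19
t 23.45 hand x_rest -53.0 y_rest 4.2 z 29.05 yaw 99.35 | F fwd -0.13 lat 1.70 up 7.25
tube axis at y~63: x -62.6 z 36.5 n 18532
tube axis at y~-62: x -60.0 z 36.5 n 17868
t 24.50 hand x_rest -71.7 y_rest 4.4 z 28.66 yaw 99.35 | F fwd 0.06 lat 1.16 up 5.20
t 24.60 hand x_rest -71.7 y_rest 4.4 z 28.67 yaw 99.35 | F fwd -0.24 lat 0.67 up 5.26
```

```bash
python3 -m pendant '[[0,0,2,0.1,0],[0,0.06,3,0,0],[0,0.06,3,0,0],[0,0.06,3,0,0],[0,0.06,3,0,0]]'>/dev/null; python3 st.py
python3 -m pendant '[[0,0.06,3,0,0],[0,0.06,3,0,0],[0,0.06,3,0,0],[0,0.06,3,0,0],[0,0.06,3,0,0],[0,0.06,3,0,0],[0,0,2,0,0],[0,0,0,0,0]]'>/dev/null; python3 st.py; python3 look.py w9
```

```text
t 25.10 hand x_rest -57.1 y_rest 4.7 z 29.07 yaw 99.35 | F fwd -0.29 lat 1.58 up 7.45
t 25.90 hand x_rest -37.1 y_rest 5.1 z 29.06 yaw 99.35 | F fwd 0.25 lat 0.53 up 7.53
tube axis at y~63: x -45.3 z 36.5 n 18393
tube axis at y~-62: x -42.7 z 36.5 n 17657
```

```bash
python3 -m pendant '[[0,0,0,-0.5,0],[0,0,0,-2,0],[0,0,0,-2.5,0],[0,-1,-6,0,0],[0,-1,-5,0,0],[0,0,0,2,0],[0,0,0,1.4,0],[0,0,0,0.6,0],[0,0,0,0.6,0],[0,0,0,0.3,0]]'>/dev/null; python3 st.py
python3 -m pendant '[[0,0,2,0,0],[0,0.06,3,0,0],[0,0.06,3,0,0],[0,0.06,3,0,0],[0,0.06,3,0,0],[0,0.06,3,0,0],[0,0.06,3,0,0],[0,0.06,2,0,0],[0,0,1,0,0],[0,0,0,0,0]]'>/dev/null; python3 st.py; python3 look.py w10
```

```text
t 26.95 hand x_rest -48.3 y_rest 2.9 z 29.05 yaw 99.35 | F fwd -0.22 lat 0.80 up 6.95
t 27.95 hand x_rest -25.2 y_rest 3.4 z 29.11 yaw 99.35 | F fwd 1.31 lat 0.72 up 6.88
tube axis at y~63: x -33.5 z 36.5 n 18398
tube axis at y~-62: x -30.9 z 36.5 n 17616
```

```bash
python3 -m pendant '[[0,0,0,-0.5,0],[0,0,0,-2,0],[0,0,0,-2.5,0],[0,0,-9,0,0],[0,0,-8,0,0],[0,0,0,2,0],[0,0,0,1.4,0],[0,0,0,0.6,0],[0,0,0,0.6,0],[0,0,0,0.3,0]]'>/dev/null; python3 st.py
python3 -m pendant '[[0,0,1.5,0,0],[0,0.04,2,0,0],[0,0,0,0,0]]'>/dev/null; python3 st.py
python3 -m pendant '[[0,0.04,2,-0.3,0],[0,0,0,0,0]]'>/dev/null; python3 st.py
```

```text
t 29.00 hand x_rest -42.8 y_rest 3.3 z 28.68 yaw 99.35 | F fwd -0.75 lat 0.45 up 3.59
t 29.30 hand x_rest -39.0 y_rest 3.4 z 28.92 yaw 99.35 | F fwd -1.05 lat 0.68 up 5.35
t 29.50 hand x_rest -37.1 y_rest 3.6 z 29.19 yaw 99.36 | F fwd -2.22 lat 1.26 up 7.15
```

```bash
python3 -m pendant '[[0,0,2,-0.4,0],[0,0,0,0,0]]'>/dev/null; python3 st.py
python3 -m pendant '[[0,0,2,-0.4,0],[0,0,0,0,0]]'>/dev/null; python3 st.py
```

```text
t 29.70 hand x_rest -35.2 y_rest 3.7 z 29.46 yaw 99.36 | F fwd -1.00 lat 1.99 up 7.19
t 29.90 hand x_rest -33.5 y_rest 3.6 z 29.65 yaw 99.36 | F fwd -1.97 lat 2.68 up 8.15
```

```bash
python3 -m pendant '[[0,0.1,2,-0.4,0],[0,0.1,2,-0.4,0],[0,0,0,0,0]]'>/dev/null; python3 st.py
python3 -m pendant '[[0,0.1,2,-0.35,0],[0,0.1,2,-0.35,0],[0,0,0,0,0]]'>/dev/null; python3 st.py
```

```text
t 30.20 hand x_rest -29.6 y_rest 3.5 z 30.33 yaw 99.35 | F fwd -1.41 lat 0.38 up 6.16
t 30.50 hand x_rest -25.7 y_rest 3.5 z 30.89 yaw 99.35 | F fwd -0.91 lat 0.68 up 6.25
```

```bash
python3 -m pendant '[[0,0,2,-0.25,0],[0,0,2,-0.2,0],[0,0,0,0,0]]'>/dev/null; python3 st.py
python3 -m pendant '[[0,0,2,-0.2,0],[0,0,2,-0.15,0],[0,0,0,0,0]]'>/dev/null; python3 st.py; python3 look.py w11
```

```text
t 30.80 hand x_rest -21.7 y_rest 3.6 z 31.40 yaw 99.35 | F fwd -1.53 lat 0.36 up 6.66
t 31.10 hand x_rest -17.7 y_rest 3.6 z 31.71 yaw 99.35 | F fwd -0.12 lat -0.39 up 5.33
tube axis at y~63: x -21.5 z 39.0 n 18626
tube axis at y~-62: x -19.1 z 39.3 n 17882
```

```bash
python3 -m pendant '[[0,0,2,-0.1,0],[0,0,2,-0.05,0],[0,0,0,0,0]]'>/dev/null; python3 st.py
python3 -m pendant '[[0,0,2,0,0],[0,0,2,0.05,0],[0,0,0,0,0]]'>/dev/null; python3 st.py
python3 -m pendant '[[0,0,2,0.1,0],[0,0,1,0.1,0],[0,0,0,0,0]]'>/dev/null; python3 st.py; python3 look.py w12
```

```text
t 31.45 hand x_rest -13.6 y_rest 3.6 z 31.96 yaw 99.35 | F fwd -0.35 lat 0.73 up 5.72
t 31.75 hand x_rest -9.5 y_rest 3.7 z 31.96 yaw 99.35 | F fwd -0.44 lat 0.19 up 4.54
t 32.05 hand x_rest -6.3 y_rest 3.6 z 31.97 yaw 99.35 | F fwd -0.23 lat -1.07 up 6.19
tube axis at y~63: x -15.8 z 39.5 n 19239
tube axis at y~-62: x -13.5 z 39.2 n 18227
```

```bash
python3 -m pendant '[[0,0,2,0.12,0],[0,0,2,0.15,0],[0,0,0,0,0]]'>/dev/null; python3 st.py
python3 -m pendant '[[0,0,2,0.2,0],[0,0,2,0.2,0],[0,0,0,0,0]]'>/dev/null; python3 st.py;  python3 look.py w13
```

```text
t 32.40 hand x_rest -2.2 y_rest 3.7 z 31.66 yaw 99.35 | F fwd -0.07 lat 1.37 up 6.39
t 32.70 hand x_rest 1.7 y_rest 3.7 z 31.11 yaw 99.35 | F fwd 1.69 lat 0.47 up 6.16
tube axis at y~63: x -11.7 z 39.1 n 19628
tube axis at y~-61: x -9.5 z 38.6 n 18512
```

```bash
python3 -m pendant '[[0,0,2,0.3,0],[0,0,1,0.2,0],[0,0,0,0,0]]'>/dev/null; python3 st.py;  python3 look.py w14
```

```text
t 33.05 hand x_rest 4.5 y_rest 3.7 z 30.58 yaw 99.35 | F fwd 1.62 lat 0.62 up 6.60
tube axis at y~63: x -10.3 z 38.8 n 19721
tube axis at y~-61: x -8.0 z 38.3 n 18649
```

```bash
python3 -m pendant '[[0,0,0,-0.5,0],[0,0,0,-0.5,0],[0,0,0,-2,0],[0,0,0,-3,0],[0,0,-5,0,0],[0,0,-6,0,0],[0,0,0,0,0]]'>/dev/null; python3 st.py;  python3 look.py w15
```

```text
t 33.80 hand x_rest -8.2 y_rest 3.8 z 35.88 yaw 99.35 | F fwd -0.09 lat -0.17 up 0.16
tube axis at y~63: x 0.7 z 36.5 n 15183
tube axis at y~-61: x 0.9 z 36.5 n 14542
```

```bash
python3 -m pendant '[[0,0,2,3,0],[0,0,2,2,0],[0,0,0,0.9,0],[0,0,0,0.6,0],[0,0,0,0.4,0],[0,0,0,0.4,0],[0,0,0,0,0]]'>/dev/null; python3 st.py
python3 -m pendant '[[0,0,0,0.3,0],[0,0,0,0.1,0],[0,0,0,0,0]]'>/dev/null; python3 st.py
```

```text
t 34.55 hand x_rest -2.9 y_rest 3.7 z 29.19 yaw 99.35 | F fwd -0.77 lat -0.02 up 1.04
t 34.85 hand x_rest -2.8 y_rest 3.7 z 29.14 yaw 99.35 | F fwd -2.89 lat 0.13 up 4.07
```

```bash
python3 -m pendant '[[0,0,0,0.2,0],[0,0,0.2,0.1,0],[0,0,0,0,0],[0,0,0,0,0],[0,0,0,0,0],[0,0,0,0,0],[0,0,0,0,0],[0,0,0,0,0],[0,0,0,0,0],[0,0,0,0,0]]'>/dev/null; python3 st.py;python3 look.py w16
python3 -m pendant '[[0,0,0.2,0,0],[0,0,0,0,0],[0,0,0,0,0],[0,0,0,0,0],[0,0,0,0,0],[0,0,0,0,0],[0,0,0,0,0],[0,0,0,0,0],[0,0,0,0,0],[0,0,0,0,0]]'>/dev/null; python3 st.py
```

```text
t 35.85 hand x_rest -2.8 y_rest 3.7 z 29.07 yaw 99.36 | F fwd -5.54 lat -0.06 up 7.90
tube axis at y~62: x 0.7 z 36.5 n 16695
tube axis at y~-61: x 0.9 z 36.5 n 16005
t 36.90 hand x_rest -2.8 y_rest 3.7 z 29.07 yaw 99.35 | F fwd -5.32 lat 0.37 up 9.95
```

```bash
python3 -m pendant '[[0,0,0,-0.4,0],[0,0,0,-0.5,0],[0,0,0,-0.5,0],[0,0,0,-1,0],[0,0,0,-3,0],[0,0,0,-10,0],[0,0,0,-20,0],[0,0,0,-30,0],[0,0,0,-30,0],[0,0,0,-20,0]]'>/dev/null; python3 st.py;python3 look.py w17
python3 - <<'E'
from bench import optics
import cv2
p,d=optics.snapshot("side"); cv2.imwrite("pics/s17.png",p[80:440,80:560])
E
```

```text
t 37.90 hand x_rest -1.3 y_rest 3.6 z 147.43 yaw 99.35 | F fwd 1.12 lat -0.06 up -0.19
tube axis at y~63: x 0.6 z 36.5 n 5947
tube axis at y~-61: x 0.8 z 36.5 n 5674
```

View pics/s17.png

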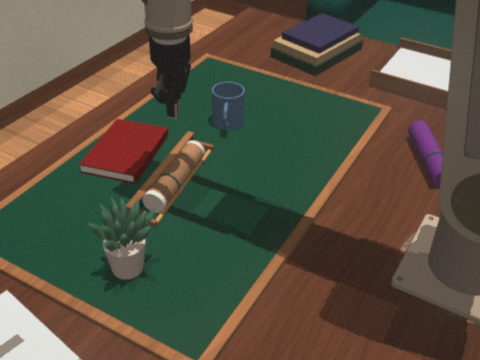

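The tube lies in the rest against the stop at px (175,175). The hand is clear above it, and the plant, mug and book look undisturbed. I'm handing in.

```bash
python3 -c "
from bench import hand_in; print(hand_in())"
```

```text
the job is handed in; nothing more can be done
None
```

The tube is home in its rest, square against the stop, and I handed the job in at about 38 s of the 72 s allowed.

**Rolling:** I rolled it with the shut fingertips flat on top, in short hand-over-hand strokes at about 15 mm/s or less. The up-force in the readings taken was about 4 to 9 N, and I raised the hand to follow the tube up over the lip.

**At the stop:** I held it there for about 2 s with 5 N forward and 8 to 10 N down. The last reading was 9.95 N, right at the top of the 4 to 10 N range. Then I lifted straight off.

**Last checks:** After release the tube axis measured x ≈ +0.7 mm in the rest's frame, within 0.2 mm from end to end. That is within the camera's error of fully home. The plant, mug and book look unmoved in the side view, though I did not re-measure them.

**What disagreed or went less than ideally:**
- The fingertips were about 32 mm short of the reported TCP. I noticed when the hand met nothing at the expected height, and found the real contact by force.
- The tube rolled the last 9 mm or so (about 2 mm of drop) off the lip into the seat by itself, while the hand was being moved back.

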